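# Fit a fresh cell in the pressure-test recorder

## Robot

A 6-joint arm with a two-finger parallel gripper is mounted at the origin on the work surface. World frame = base frame: x ahead of the robot, y to its left, z up, the work surface at z = 0. Lengths are in mm, angles in rad, forces in N, time in s.
With the tool pointing down it reaches from about 350 to 975 mm from the base axis. Payload 17.4 kg.
Tool frame: the origin (TCP) lies between the finger pads; the fingertips stand 14 mm ahead of it and the grasp point (between the pads) lies 5 mm behind it; z points along the fingers, y is the line along which they close (so a half turn about z gives the same grasp; the last joint's range is limited). The gripper opens to 85 mm and grips with 20 to 120 N. Pads are 22 mm wide; open, the fingers measure 114 mm over their backs; the gripper's body (76 mm by 85 mm) begins 54 mm behind the grasp point. The pads swing forward as they close: fully open they stand 13 mm farther back than shut.
Start: joints at [-1.259, 0.116, 1.442, -0, 1.584, -0.038], TCP at [231.32, -634.132, 245.303] pointing down, gripper open.
Joint ranges: [-2.83, 2.83], [-0.83, 2.19], [0.07, 2.5], [-1.14, 4.28], [0.01, 3], [-2.97, 2.97]. Speed limits (rad/s): [1.89, 1.89, 2.22, 3.14, 3.14, 3.14].

## Interface

Orientations are given as a rotation vector (axis times angle).
In Python, from plant import arm, grab_frame, camera_params, job_done, nets gives the robot as it stands.
- The arm moves only by the shell command python3 -m creep 'ROWS' [OPENING] [FORCE]. ROWS is a JSON object of lists of equal length, an entry for each row: "linear": the shift along the world's x, y, z in mm, a list of three; "delta_rot": the turn, a rotation vector about the world's x, y, z in rad, a list of three. A call has 1 to 5 rows; each row shifts and turns the commanded pose from where the row before left it; what a row does not reach is not made up. A row lasts 1/10 s, in which the tool goes at most 50 mm and 8.59 degrees, less where a joint would pass 70% of its speed; a pose out of reach is approached as far as the arm can. A call with a gripper value outside its range is refused whole. OPENING is the opening in per cent of the stroke, from 0 (shut) to 100 (fully open), set as the call begins (- or left out, the last holds). The fingers move at their own pace and stop on an object; FORCE is the grip in N (left out, the last holds). Time passes only in rows, so rows that do not move let the fingers close. It gives the time, the measured TCP pose, the force, the opening and the grip force at its end, in the units of the state.
- arm.sense(): the state, without advancing time (a new reading comes with each control period).
- grab_frame(name): name is "side" or "top" or "wrist"; returns the picture (384x512x3 uint8, red, green, blue); there is no depth.
- camera_params(name): a dict with "vertical_fov" (degrees; the focal length in pixels is half the picture's height over the tangent of half this angle, whatever the lens; pixels are square), "cx", "cy" (the principal point, pixels), "extrinsics" (4x4, takes a point from camera to world coordinates); the wrist camera has in their place "tool_from_camera" (4x4, takes a point from camera to tool coordinates, whose origin is the TCP and whose axes are the flange's). Camera axes: x right, y up, looking along -z (the intrinsics and any distortion apply to the point x, -y, -z); pixel columns grow to the right and rows downward; lengths in mm; the calibration is good to about 2 mm. A picture is of the moment at which its call begins: read the wrist's pose just before it. camera_params takes no time and is no camera call.
- job_done(): hands the job in; it is judged then, once.
Trained networks look in the newest picture that a camera, given by its name, has taken for a name from the list of things; names that differ only in an ending like _2 or _b are one class to them, and where a whole thing is asked for, a point or a joint stands for the part that bears it (a point fixed in the world has none). Each returns a list of dicts, best first, with "score" (0 to 1); they miss things now and then, are a little off and sometimes report something else, mostly with a low value. They report only what shows in the picture. A call takes as long as a camera call. They do not tell look-alikes from the thing itself.
- nets.masks_of(label, camera): "region" (384x512 bool, what is visible of it) and "position" ([column, row] in pixels, amid what is visible of it).
- nets.place_of(label, camera): "position" ([column, row] in pixels: a listed point, or the origin of a listed thing).
The state is a dict: "clock": time; "q": joint angles; "joint_velocities": joint speeds; "tau": joint torques, N m; "tcp_pos": TCP position; "tcp_rot": TCP orientation; "ft_force": force on the tool from outside, world axes, zero at the start; "torque": the same for the moment, N m; "finger_gap": finger opening in mm; "gripper_force": force on a finger pad.
Only numpy, scipy, OpenCV 4.12 (cv2) and the standard library are available. Lean on these libraries where they do the work, as an engineer would, in place of code of your own. Each camera call takes 0.05 s, during which the arm holds its last target. There are 200 camera calls.

## Task

The pressure-test recorder for the extinguisher valves stands on the bench with its battery cover off. Take the fresh cell from its caddy, seat its flat end against the sprung contact of the recorder's cell holder and, with the button end still up, push the spring back until the button end clears the two lugs at the other end; then press that end down until the cell lies level on the holder's floor, caught under the lugs, and let go. Do it by feel and gently, without overloading the sprung contact or forcing the cell against the lugs, and leave the valve parts lying around as they are.

Things in the scene. Friction and masses are not known exactly. Their poses are not given: they have to be found in the camera images.
- recorder: Pressure-test recorder: grey case 220 mm long (x), 110 mm wide (y), fixed on the bench; origin: underside, centre. The low battery deck (28 mm high) is towards -x; the display head (52 mm high) fills x = +34 to +115 mm. A black cell holder, 105 mm long, is clipped on a steel rail along x on the deck, open from above: sprung contact at its -x end, fixed contact and two lugs at its +x end.
- seat (a point): Nominal centre of the can when seated, 45 mm above the bench; x from sprung contact to lugs, z up. The holder is clamped anywhere along its rail: its floor, contacts and lugs together stand up to 12 mm either way along x from nominal, fixed, by an amount NOT measured. Floor 13 mm below this point, side rails (|y| 10.4 to 13.4 mm) 4 mm high. Seated, the button rests on the contact plate (24 mm high).
- spring_face (a point): Nominal free place of the sprung contact's face: a steel plate 18 mm wide, from 1 to 15 mm above the holder's floor (top edge 2 mm above this point). A stiff spring: it slides to -x, 1 N at first touch and 1.5 N more per mm, to a solid stop after 12 mm; 20 N bends it. Seated, the cell's flat end holds it 3 mm back (5.5 N). Shares the holder's unmeasured shift.
- lug_tips (a point): Nominal point midway between the tips of the two flat-topped lugs, level with their tops, 12.5 mm above seat. Lugs at |y| 10 to 18 mm hang 4.5 mm over the seated can's end; undersides 9.8 mm above seat. To pass them the tilted can must have the sprung contact about 8 mm back (13 N), a level one 7.5 mm; the spring then slides it under. Shares the holder's unmeasured shift.
- cell_center (a point): The fresh cell: a steel can 26 mm in diameter and 65 mm long, with a round button 9 mm wide standing 2 mm out of its +x end, 95 g. This point is the centre of the can; x is its long axis, towards the button. It starts lying in its caddy, button end roughly away from the robot, z up, centre 17 mm above the bench.
- cell_button (a point): Outer face of the cell's button (34.5 mm from the can's centre, along its +x). With the spring bearing on it, pressing the level cell down to the holder's floor takes up to about 10 N against friction; the holder cracks at 45 N.
- cell_flat (a point): Centre of the cell's flat end (32.5 mm from the can's centre, along its -x).
- caddy: Black plastic caddy in which the cell lies along its x: base 96 x 48 x 4 mm, fixed; origin at the underside's centre. Small cheeks, 9 mm high, hold the can at x = 22 to 30 mm either side of the centre (|y| up to 15 mm); end stops 11 mm high; the middle is free for fingers.
- valve_head: Nickel valve head standing on its threaded foot, 93 mm high, body 40 mm across, carrying handles reaching 93 mm along its +x. Leave it alone. Origin: underside.
- collar: Steel collar ring lying flat, 62 mm outside, 16 mm high. Leave it alone. Origin: underside centre.
- relief_valve: Bronze relief valve standing upright, 33 mm across, 60 mm high. Leave it alone. Origin: underside centre.
- horn: Grey nylon discharge horn standing on its mouth, 76 mm across, 162 mm high. Leave it alone. Origin: underside centre.
Mind the look-alikes: they are no part of the job. What is shaped like the part that bears cell_center but green or red is not meant.

How it is judged:
By the outcome, as a careful person would: the job done as asked, in the order asked, and still so for the second after the job is handed in, with the robot touching nothing.
It also fails if it takes over 72 s, if anything falls off the work surface, if the arm or the gripper's body presses on something with over 40 N, if the wrist force passes 120 N, or if a joint passes its speed limit or range.

## Working session

There is one attempt and no reset: what is moved stays moved. The work goes in short steps, Python scripts to look and compute and a shell command to move; the robot and the scene stay as the last step left them, time stands still between calls to the robot, and variables do not carry over. Pictures are saved under pics/ and viewed, at most 10 in all, crops included, and the job is handed in when it is done.

```bash
ls; mkdir -p pics
cat > h.py <<'E'
import numpy as np, cv2
from plant import arm, grab_frame, camera_params, nets
from scipy.spatial.transform import Rotation as R
def ray(cam,px,st=None):
    p=camera_params(cam); f=192/np.tan(np.radians(p['vertical_fov']/2))
    if cam=='wrist':
        st=st or arm.sense(); T=np.eye(4);T[:3,:3]=R.from_rotvec(st['tcp_rot']).as_matrix();T[:3,3]=st['tcp_pos']
        E=T@np.array(p['tool_from_camera'])
    else: E=np.array(p['extrinsics'])
    k=np.array([[f,0,p['cx']],[0,f,p['cy']],[0,0,1.]])
    d=p.get('distortion'); 
    u=cv2.undistortPoints(np.array([[px]],float),k,None if d is None else np.array(d,float))[0,0]
    return E[:3,3],E[:3,:3]@np.array([u[0],-u[1],-1.])
def at(cam,px,z,st=None):
    o,d=ray(cam,px,st); return o+d*(z-o[2])/d[2]
def tri(c1,p1,c2,p2):
    o,d=ray(c1,p1);q,e=ray(c2,p2); A=np.c_[d,-e]; s=np.linalg.lstsq(A,q-o,rcond=None)[0]
    return (o+s[0]*d+q+s[1]*e)/2, np.linalg.norm(o+s[0]*d-q-s[1]*e)
E
python3 - <<'E'
from h import *
print(arm.sense()); 
for c in ['top','side','wrist']: print(c,camera_params(c))
a=grab_frame('top');b=grab_frame('side')
cv2.imwrite('pics/t0.png',a[...,::-1]);cv2.imwrite('pics/s0.png',b[...,::-1])
for l in ['seat','spring_face','lug_tips','cell_center','cell_button','cell_flat','caddy','recorder','valve_head','collar','relief_valve','horn']:
  for c in ['top','side']:
    print(l,c,[(np.round(r['position'],1).tolist(),round(r['score'],2)) for r in nets.place_of(l,c)][:5])
E
```

```text
pics
{'clock': 0.0, 'q': array([-1.25878777e+00,  1.16508065e-01,  1.44225345e+00, -3.40056500e-05,
        1.58402982e+00, -3.77876144e-02]), 'joint_velocities': array([ 1.71496275e-03, -1.83155423e-03,  5.09603203e-04, -4.15497083e-04,
       -8.23203778e-06,  1.37010219e-03]), 'tau': array([ 9.65951804e-04, -7.31985569e+01, -6.32492280e+01,  5.45591024e-05,
        6.21700776e-03, -1.24119339e-05]), 'tcp_pos': array([ 231.26319918, -633.95905148,  244.55461972]), 'tcp_rot': array([-3.09250075e+00, -5.46455072e-01,  3.10149721e-04]), 'ft_force': array([-0.16096784, -0.38086532, -0.04402919]), 'torque': array([-0.02088153, -0.02489064, -0.07613292]), 'gripper_force': 0.0, 'finger_gap': 85.11286446003272}
top {'vertical_fov': 55.82027141518221, 'cx': 261.8272957315708, 'cy': 196.81603453213182, 'extrinsics': array([[ 5.76968276e-03,  9.96882362e-01, -7.86909543e-02,
         4.46397715e+02],
       [-9.99981550e-01,  5.60226592e-03, -2.34812534e-03,
         4.18521887e-01],
       [-1.89995709e-03,  7.87030504e-02,  9.96896294e-01,
         1.27276041e+03],
       [ 0.00000000e+00, 
[... 1599 characters left out ...]
 ([201.7, 259.0], 0.65), ([250.8, 280.4], 0.61)]
cell_flat top [([205.6, 246.0], 0.62), ([218.6, 204.0], 0.54)]
cell_flat side [([271.3, 297.4], 0.84), ([246.0, 237.5], 0.83), ([229.3, 261.8], 0.6)]
caddy top [([210.4, 192.8], 0.7)]
caddy side [([219.9, 262.7], 0.66)]
recorder top [([297.6, 195.2], 0.73)]
recorder side [([282.0, 188.7], 0.69)]
valve_head top [([151.1, 221.7], 0.58), ([149.2, 157.4], 0.17)]
valve_head side [([200.9, 355.9], 0.89), ([116.8, 309.3], 0.26)]
collar top [([378.9, 166.8], 0.7)]
collar side [([293.3, 115.5], 0.54)]
relief_valve top [([151.2, 159.8], 0.61)]
relief_valve side [([117.2, 309.5], 0.53)]
horn top [([372.8, 222.4], 0.83)]
horn side [([350.6, 140.0], 0.56)]
```

Run:
```python
import cv2
a=cv2.imread('pics/t0.png');cv2.imwrite('pics/t0c.png',cv2.resize(a[120:290,110:420],(775,425),interpolation=cv2.INTER_CUBIC))
b=cv2.imread('pics/s0.png');cv2.imwrite('pics/s0c.png',cv2.resize(b[130:330,160:400],(720,600),interpolation=cv2.INTER_CUBIC))
```

```text
(no output)
```

View pics/t0c.png

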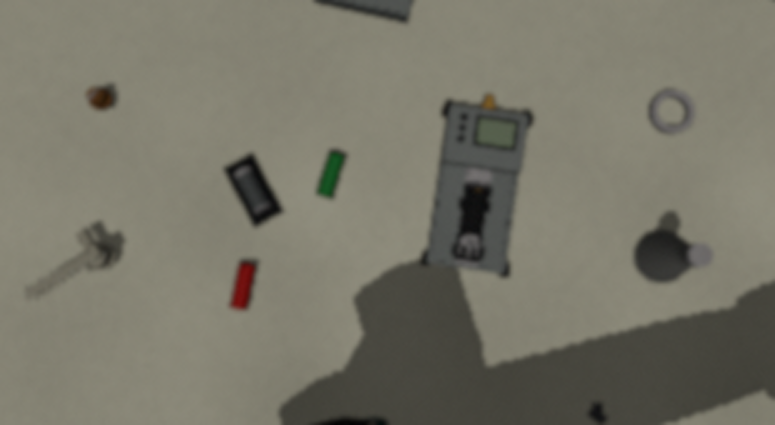

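View pics/s0c.png

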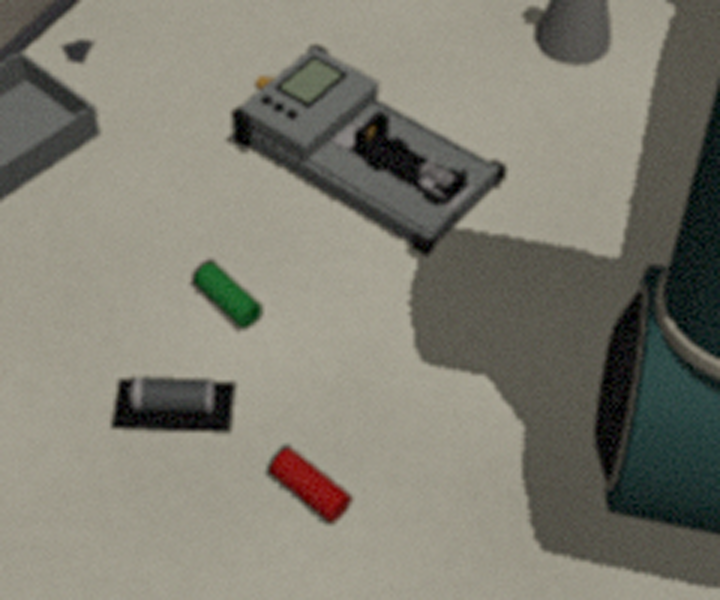

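The cell could be confused with: the grey cell in the black caddy at top (211,196) / side (218,263); the green one at top (242,189); the red one at top (207,234). The grey one in the caddy fits the description. The recorder's display is toward +x and its sprung contact toward the robot.

Run:
```python
from h import *
print('cell',at('top',[211,196],17),at('side',[218,263],17),tri('top',[211,196],'side',[218,263]))
print('ends',at('top',[206.5,186],25),at('top',[215.5,205],25))
print('seat',at('top',[300.5,204],45),at('side',[290.6,179.3],45))
print('spring',at('side',[300.3,181],45),'lug',at('side',[281.8,172],57.5),at('top',[297.9,192.7],57.5))
print('rec',at('top',[297.6,195.2],0),at('side',[282,188.7],0))
for n,p,z in [('valve',[151,221.7],0),('horn',[372.8,222],0),('relief',[151,160],0)]: print(n,at('top',p,z))
```

```text
cell [547.37522365 180.10608165  17.        ] [544.41836687 186.92942979  17.        ] (array([548.54935176, 181.74835033,   7.10665745]), np.float64(0.8737045150103238))
ends [581.37824486 195.12937252  25.        ] [515.68927988 162.91905339  25.        ]
seat [ 519.60760755 -127.99713522   45.        ] [ 519.86383091 -119.51025736   45.        ]
spring [ 494.5678226  -127.31532166   45.        ] lug [ 547.91664338 -120.37327564   57.5       ] [ 556.90324966 -118.0412208    57.5       ]
rec [ 553.28316549 -122.57126868    0.        ] [ 542.52451405 -114.66811971    0.        ]
valve [457.18457521 391.39260832   0.        ]
horn [ 460.60466948 -385.60840564    0.        ]
relief [675.85805666 397.92042523   0.        ]
```

```bash
python3 -m creep '{"linear":[[0,0,10],[20,40,10],[24,44,0],[24,44,0],[24,44,0]],"delta_rot":[[0,0,0],[0,0,0],[0,0,0],[0,0,0],[0,0,0]]}'; python3 -m creep '{"linear":[[24,44,0],[24,44,0],[24,44,0],[24,44,0],[24,44,0]],"delta_rot":[[0,0,0],[0,0,0],[0,0,0],[0,0,0],[0,0,0]]}'; python3 -m creep '{"linear":[[24,44,0],[24,44,0],[24,44,0],[0,0,0],[0,0,0]],"delta_rot":[[0,0,0],[0,0,0],[0,0,0],[0,0,0],[0,0,0]]}'
cat > look.py <<'E'
from h import *
import sys
def look(name,labels,zs):
    st=arm.sense(); a=grab_frame('wrist'); cv2.imwrite(f'pics/{name}.png',a[...,::-1])
    print(np.round(st['tcp_pos'],1),np.round(st['tcp_rot'],3),np.round(st['ft_force'],2),st['clock'])
    for l,z in zip(labels,zs):
        for r in nets.place_of(l,'wrist')[:3]: print(l,np.round(r['position'],1),round(r['score'],2),np.round(at('wrist',r['position'],z,st),1))
E
python3 - <<'E'
from look import *
look('w1',['seat','spring_face','lug_tips','recorder'],[45,45,57.5,0])
E
```

```text
clock: 1.8
tcp_pos: [323.6, -460.8, 266.2]
tcp_rot: [3.093, 0.546, 0.001]
ft_force: [1.1, 0.3, 0.6]
finger_gap: 85.3
gripper_force: 0.0
clock: 2.3
tcp_pos: [443.4, -241.1, 266.5]
tcp_rot: [3.093, 0.546, 0.002]
ft_force: [-0.1, -0.2, -0.5]
finger_gap: 85.6
gripper_force: 0.0
clock: 2.8
tcp_pos: [515.0, -110.4, 265.9]
tcp_rot: [3.093, 0.55, 0.0]
ft_force: [-0.7, -0.7, 0.1]
finger_gap: 85.2
gripper_force: 0.0
[ 515.  -110.4  265.9] [3.093 0.55  0.   ] [-0.72 -0.65  0.15] 2.8
seat [271.2 163.3] 0.78 [ 524.2 -126.9   45. ]
seat [31.3 19.7] 0.43 [581.9 174.4  45. ]
seat [49.8 57.8] 0.43 [550.6 150.1  45. ]
spring_face [256.5 181. ] 0.71 [ 496.4 -117.6   45. ]
lug_tips [281.2 140.5] 0.64 [ 556.  -126.6   57.5]
recorder [278.5 145.8] 0.62 [ 542.8 -133.1    0. ]
```

View pics/w1.png

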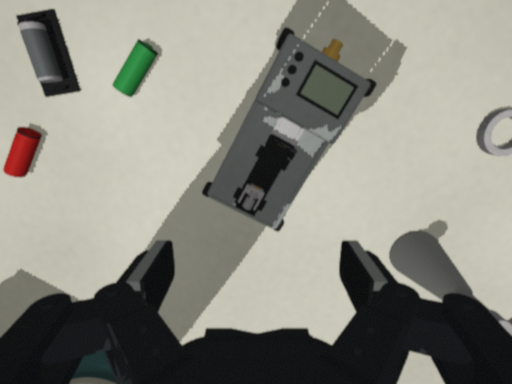

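```bash
python3 -m creep '{"linear":[[-5,-6,-40],[-5,-6,-40],[0,0,0],[0,0,0]],"delta_rot":[[0,0,-0.1],[0,0,-0.1],[0,0,-0.1],[0,0,0]]}'
python3 - <<'E'
from look import *
look('w2',['seat','spring_face','lug_tips','recorder'],[45,45,57.5,0])
a=cv2.imread('pics/w2.png');cv2.imwrite('pics/w2c.png',cv2.resize(a[40:280,120:400],(700,600),interpolation=cv2.INTER_CUBIC))
E
```

```text
clock: 3.45
tcp_pos: [504.0, -124.2, 184.6]
tcp_rot: [-3.14, -0.073, 0.002]
ft_force: [0.2, -0.1, 0.9]
finger_gap: 85.2
gripper_force: 0.0
[ 504.  -124.2  184.6] [-3.14e+00 -7.30e-02  2.00e-03] [ 0.23 -0.13  0.94] 3.45
seat [259.8 164.1] 0.72 [ 523.  -126.5   45. ]
seat [260.1 135.4] 0.26 [ 550.1 -125.4   45. ]
spring_face [253.5 190.7] 0.59 [ 496.  -121.6   45. ]
spring_face [265.2 137.5] 0.41 [ 548.4 -130.2   45. ]
lug_tips [268.7 131.9] 0.9 [ 554.9 -132.6   57.5]
recorder [265.2 135. ] 0.94 [ 545.9 -131.7    0. ]
```

View pics/w2c.png

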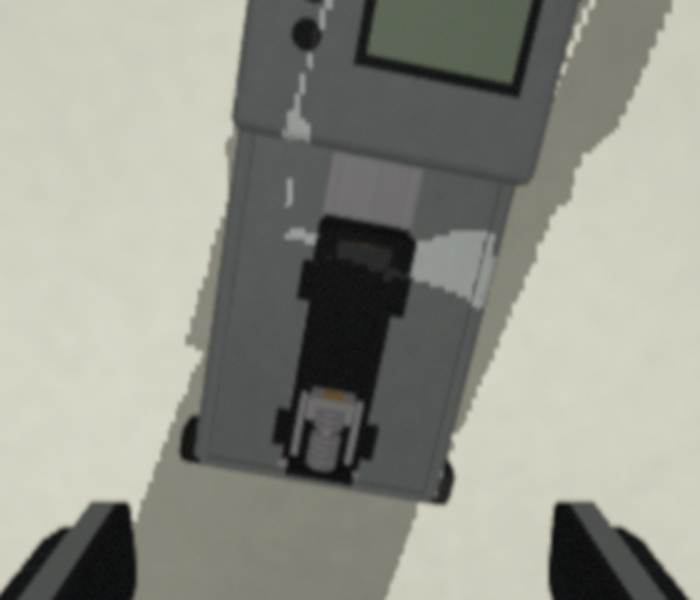

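Run:
```python
from h import *
P=lambda x,y,z:np.round(at('wrist',[120+x/2.5,40+y/2.5],z),1)
for n,x,y,z in [('deckL',197,460,28),('deckR',440,498,28),('headL',237,130,52),('headR',525,183,52),('tipL',308,300,57.5),('tipR',396,315,57.5),('lugLo',303,262,57.5),('plate',332,391,47),('endwall',365,222,57),('spl',296,470,40),('railL',328,190,30),('railR',422,205,30),('floorL',313,300,32),('boxL',282,410,50),('boxR',370,425,50)]: print(n,P(x,y,z))
```

```text
deckL [450.3 -63.3  28. ]
deckR [ 437.5 -171.4   28. ]
headL [587.4 -82.8  52. ]
headR [ 574.9 -185.7   52. ]
tipL [ 529.6 -110.2   57.5]
tipR [ 525.7 -142.8   57.5]
lugLo [ 543.4 -107.8   57.5]
plate [ 491.5 -120.7   47. ]
endwall [ 558.7 -129.3   57. ]
spl [ 453.3 -107.3   40. ]
railL [ 567.8 -115.2   30. ]
railR [ 564.1 -152.2   30. ]
floorL [ 524.7 -111.3   32. ]
boxL [ 483.5 -101.4   50. ]
boxR [ 479.  -136.5   50. ]
```

Run:
```python
import cv2,numpy as np
a=cv2.imread('pics/w2.png')[115:240,220:300].astype(float)
a=255*np.clip(a/130,0,1)**.45
cv2.imwrite('pics/w2d.png',cv2.resize(a.astype(np.uint8),(384,600),interpolation=cv2.INTER_CUBIC))
```

```text
(no output)
```

View pics/w2d.png

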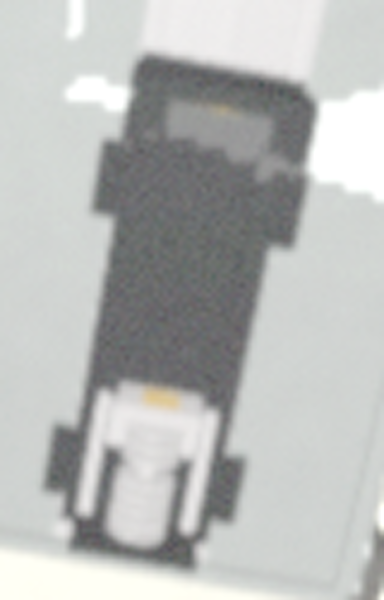

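Run:
```python
from h import *
c,s=np.cos(-.119),np.sin(-.119)
def P(n,x,y,z):
    p=at('wrist',[220+x/4.8,115+y/4.8],z); d=p[:2]-[550,-130]; print(n,np.round(p,1),'rec',np.round([c*d[0]+s*d[1],-s*d[0]+c*d[1]],1))
P('plate bot',165,381,33);P('plate top',165,404,47);P('tipL',150,142,57.5);P('tipR',285,170,57.5)
P('contact',218,104,56);P('endL',140,60,57);P('endR',310,95,57);P('rearL',72,550,34);P('rearR',195,568,34)
P('plateL',112,398,47);P('plateR',220,408,47);P('floorL',100,345,36);P('floorR',240,350,36)
```

```text
plate bot [ 489.2 -122.3   33. ] rec [-61.3   0.4]
plate top [ 488.7 -122.4   47. ] rec [-61.8   0.2]
tipL [ 544.1 -116.9   57.5] rec [-7.4 12.3]
tipR [ 540.2 -142.6   57.5] rec [ -8.3 -13.7]
contact [ 551.6 -129.3   56. ] rec [1.5 0.9]
endL [ 559.  -114.3   57. ] rec [ 7.1 16.7]
endR [ 554.3 -146.2   57. ] rec [  6.2 -15.6]
rearL [ 448.5 -103.5   34. ] rec [-103.9   14.3]
rearR [ 445.5 -131.4   34. ] rec [-103.6  -13.7]
plateL [ 489.4 -111.4   47. ] rec [-62.4  11.3]
plateR [ 488.4 -133.9   47. ] rec [-60.7 -11.2]
floorL [ 497.4 -108.1   36. ] rec [-54.8  15.5]
floorR [ 497.9 -137.9   36. ] rec [-50.8 -14.1]
```

```bash
python3 -m creep '{"linear":[[6,44,0],[6,44,0],[6,44,0],[6,44,0],[6,44,0]],"delta_rot":[[0,0,0.06],[0,0,0.06],[0,0,0.06],[0,0,0.06],[0,0,0.06]]}'; python3 -m creep '{"linear":[[5,42,-10],[5,42,-20],[0,0,-10],[0,0,0]],"delta_rot":[[0,0,0.06],[0,0,0.04],[0,0,0],[0,0,0]]}'
python3 - <<'E'
from look import *
look('w3',['cell_center','cell_button','cell_flat','caddy'],[17,17,17,0])
r=nets.masks_of('cell_center','wrist')
for m in r[:3]: print(m['position'],m['score'],m['region'].sum(),cv2.minAreaRect(np.argwhere(m['region'])[:,::-1].astype(np.float32)))
a=cv2.imread('pics/w3.png');cv2.imwrite('pics/w3c.png',cv2.resize(a[70:270,130:380],(750,600),interpolation=cv2.INTER_CUBIC))
E
```

```text
clock: 4.2
tcp_pos: [534.8, 98.6, 186.1]
tcp_rot: [3.093, 0.553, 0.002]
ft_force: [0.5, -0.9, 0.8]
finger_gap: 85.2
gripper_force: 0.0
clock: 4.6
tcp_pos: [544.1, 181.3, 144.0]
tcp_rot: [3.061, 0.704, -0.003]
ft_force: [-0.4, 0.1, 0.0]
finger_gap: 85.1
gripper_force: 0.0
[544.1 181.3 144. ] [ 3.061e+00  7.040e-01 -3.000e-03] [-0.4   0.07  0.03] 4.6
cell_center [371.4 211.4] 0.95 [570.2  70.8  17. ]
cell_center [194.8 282.2] 0.81 [422.1 193.4  17. ]
cell_center [261.  179.5] 0.79 [552.2 180.4  17. ]
cell_button [397.3 185.2] 0.95 [603.1  63.3  17. ]
cell_button [217.4 260.9] 0.92 [455.7 182.3  17. ]
cell_button [258.2 146.7] 0.63 [578.4 196.1  17. ]
cell_flat [345.2 228.3] 0.96 [543.9  84.2  17. ]
cell_flat [261.4 214.8] 0.94 [520.7 164.4  17. ]
cell_flat [178.3 303.3] 0.61 [389.9 199.3  17. ]
[258.2, 180.6] 0.72 2113 ((259.53265380859375, 180.45196533203125), (75.2442398071289, 29.921140670776367), 87.33700561523438)
[193.9, 280.6] 0.68 1575 ((195.50721740722656, 284.7737731933594), (25.610353469848633, 67.11679077148438), 39.40066146850586)
```

View pics/w3c.png

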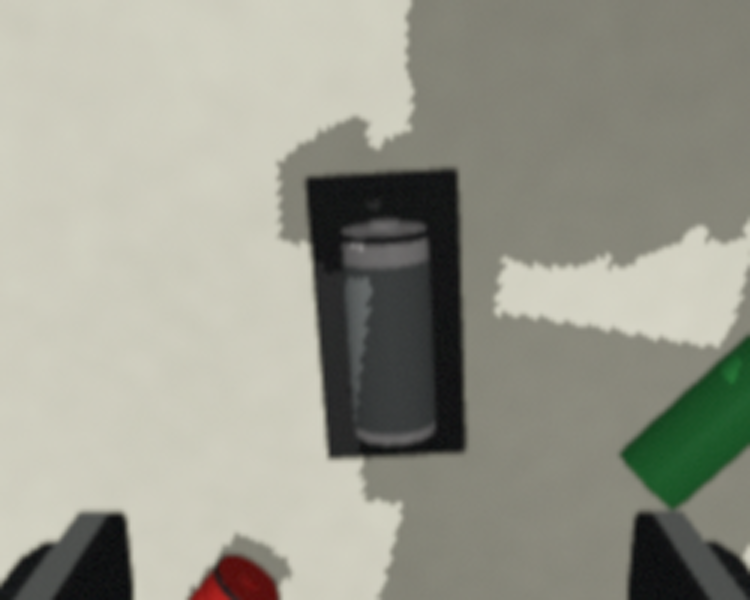

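Run:
```python
from h import *
P=lambda x,y,z:at('wrist',[130+x/3,70+y/3],z)
q=[P(307,178,4),P(457,170,4),P(465,450,4),P(330,457,4)]
print('caddy',np.round(np.mean(q,0),1),[round(np.linalg.norm(q[i]-q[i-1]),1) for i in range(4)])
e=(q[0]+q[1]-q[2]-q[3]);print(np.degrees(np.arctan2(e[1],e[0])))
a,b=(P(342,240,17)+P(428,238,17))/2,(P(357,430,17)+P(435,428,17))/2
e=a-b;print('axis',a,b,np.degrees(np.arctan2(e[1],e[0])))
rv=arm.sense()['tcp_rot'];x=R.from_rotvec(rv).as_matrix()[:,0];print(x,np.degrees(np.arctan2(x[1],x[0])))
```

```text
caddy [551.9 179.1   4. ] [np.float64(94.4), np.float64(46.8), np.float64(94.3), np.float64(46.5)]
29.075119963417517
axis [577.14092702 193.31263631  17.        ] [523.13461867 163.1280778   17.        ] 29.201174577400398
[0.90106967 0.43367229 0.00133842] 25.700864598199924
```

```bash
python3 -m creep '{"linear":[[6,-2,-30],[0,0,-40],[0,0,-30],[0,0,-20],[0,0,0]],"delta_rot":[[0,0,0.059],[0,0,0],[0,0,0],[0,0,0],[0,0,0]]}' 60; python3 -m creep '{"linear":[[0,0,0],[0,0,0]],"delta_rot":[[0,0,0],[0,0,0]]}' 50
```

```text
clock: 5.4
tcp_pos: [549.5, 177.8, 22.9]
tcp_rot: [3.041, 0.789, -0.006]
ft_force: [-0.1, -0.4, 0.1]
finger_gap: 51.1
gripper_force: 0.0
clock: 5.6
tcp_pos: [551.6, 178.7, 27.2]
tcp_rot: [-3.041, -0.79, -0.004]
ft_force: [-0.0, 0.2, -0.0]
finger_gap: 42.2
gripper_force: 0.0
```

```bash
python3 -m creep '{"linear":[[0,0,0],[0,0,0]],"delta_rot":[[0,0,0],[0,0,0]]}' 45; python3 -m creep '{"linear":[[0,0,0],[0,0,0]],"delta_rot":[[0,0,0],[0,0,0]]}' 45;  python3 -c "
from h import *
for i in range(4): print(arm.sense()['tcp_pos']); 
"
```

```text
clock: 5.8
tcp_pos: [551.1, 178.8, 26.3]
tcp_rot: [-3.04, -0.791, -0.002]
ft_force: [-0.5, 0.5, 1.2]
finger_gap: 38.6
gripper_force: 0.0
clock: 6.0
tcp_pos: [550.7, 178.7, 25.5]
tcp_rot: [-3.04, -0.791, -0.0]
ft_force: [0.0, 0.2, -0.6]
finger_gap: 38.5
gripper_force: 0.0
[550.74135453 178.74591031  25.52335949]
[550.74135453 178.74591031  25.52335949]
[550.74135453 178.74591031  25.52335949]
[550.74135453 178.74591031  25.52335949]
```

```bash
python3 -m creep '{"linear":[[0,0,-3.3],[0,0,0],[0,0,0]],"delta_rot":[[0,0,0],[0,0,0],[0,0,0]]}' 40; python3 -m creep '{"linear":[[0,0,0],[0,0,0],[0,0,0],[0,0,0],[0,0,0]],"delta_rot":[[0,0,0],[0,0,0],[0,0,0],[0,0,0],[0,0,0]]}' 10 80; python3 -m creep '{"linear":[[0,0,0],[0,0,0]],"delta_rot":[[0,0,0],[0,0,0]]}'
```

```text
clock: 6.3
tcp_pos: [550.6, 178.7, 21.8]
tcp_rot: [3.04, 0.791, -0.001]
ft_force: [0.5, 0.5, 0.9]
finger_gap: 34.2
gripper_force: 0.0
clock: 6.8
tcp_pos: [550.8, 179.7, 22.7]
tcp_rot: [-3.039, -0.79, -0.001]
ft_force: [-3.9, 7.4, 6.5]
finger_gap: 23.5
gripper_force: 78.3
clock: 7.0
tcp_pos: [550.8, 179.7, 22.7]
tcp_rot: [-3.039, -0.79, -0.001]
ft_force: [-3.3, 8.0, 6.6]
finger_gap: 22.9
gripper_force: 78.3
```

```bash
python3 -m creep '{"linear":[[0,0,5],[0,0,15],[0,0,20],[0,0,0],[0,0,0]],"delta_rot":[[0,0,0],[0,0,0],[0,0,0],[0,0,0],[0,0,0]]}'
python3 - <<'E'
from h import *
a=grab_frame('wrist')[90:384,130:390]; b=grab_frame('side')[215:315,165:285]
a=cv2.resize(a[...,::-1],(520,588)); b=cv2.resize(b[...,::-1],(280,233),interpolation=cv2.INTER_CUBIC)
c=np.zeros((588,800,3),np.uint8); c[:,:520]=a; c[:233,520:]=b
cv2.imwrite('pics/g1.png',c)
E
```

```text
clock: 7.5
tcp_pos: [550.9, 178.7, 62.6]
tcp_rot: [3.04, 0.791, 0.002]
ft_force: [-0.1, -0.0, -0.9]
finger_gap: 23.1
gripper_force: 78.6
```

View pics/g1.png

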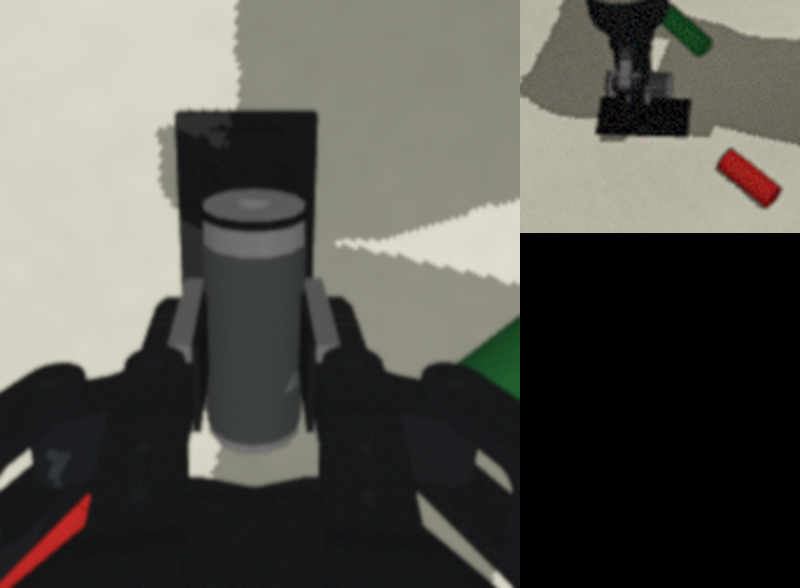

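Run:
```python
from h import *
p=camera_params('wrist');f=192/np.tan(np.radians(p['vertical_fov']/2));E=np.array(p['tool_from_camera'])
def T(x,y,z):
    u=np.array([(130+x/2-p['cx'])/f,-(90+y/2-p['cy'])/f,-1.]);d=E[:3,:3]@u;o=E[:3,3];return np.round(o+d*(z-o[2])/d[2],1)
for zc in(4,6,8): print(zc,'face c',T(254,206,zc),'rimtop',T(254,221,zc-13),'L',T(204,226,zc),'R',T(304,226,zc),'flat side',T(208,418,zc),T(300,416,zc),'flattop',T(254,445,zc-13))
s=arm.sense();print(s['ft_force'],s['torque'],s['tcp_pos'],s['tcp_rot'])
```

```text
4 face c [33.3  0.3  4. ] rimtop [34.   0.2 -9. ] L [ 28.1 -12.    4. ] R [28.2 12.6  4. ] flat side [-28.1 -12.3   4. ] [-27.4  13.1   4. ] flattop [-26.    0.4  -9. ]
6 face c [32.7  0.3  6. ] rimtop [33.3  0.2 -7. ] L [ 27.4 -12.2   6. ] R [27.4 12.8  6. ] flat side [-29.7 -12.5   6. ] [-29.   13.3   6. ] flattop [-27.7   0.4  -7. ]
8 face c [32.   0.3  8. ] rimtop [32.6  0.2 -5. ] L [ 26.7 -12.4   8. ] R [26.7 13.   8. ] flat side [-31.2 -12.7   8. ] [-30.5  13.5   8. ] flattop [-29.4   0.4  -5. ]
[-0.44585797 -0.42808563 -0.53629435] [ 0.02527887 -0.03851699 -0.00568669] [550.3497703  178.53454353  61.32524191] [ 3.04047572e+00  7.90429728e-01 -1.38539484e-03]
```

```bash
python3 -m creep '{"linear":[[0,0,40],[-4,-34,28],[-4,-45,0],[-4,-45,0],[-4,-45,0]],"delta_rot":[[0,0,0],[0,0,-0.1],[0,0,-0.12],[0,0,-0.12],[0,0,-0.12]]}'; python3 -m creep '{"linear":[[-4,-45,0],[-5,-45,0],[-5,-45,-10],[0,0,-10],[0,0,0]],"delta_rot":[[0,0,-0.12],[0,0,-0.047],[-0.0176,-0.148,0],[-0.0176,-0.148,0],[-0.0206,-0.172,0]]}';python3 -m creep '{"linear":[[0,0,0],[0,0,0]],"delta_rot":[[0,0,0],[0,0,0]]}'
python3 - <<'E'
from h import *
s=arm.sense();M=R.from_rotvec(s['tcp_rot']).as_matrix();print(s['tcp_pos'],M,s['ft_force'])
x=M[:,0];print('yaw',np.degrees(np.arctan2(x[1],x[0])),'tilt',np.degrees(np.arcsin(x[2])))
a=grab_frame('wrist');cv2.imwrite('pics/h1.png',cv2.resize(a[...,::-1][60:384,60:440],(700,597),interpolation=cv2.INTER_CUBIC));cv2.imwrite('pics/h1f.png',a[...,::-1])
E
```

```text
clock: 8.1
tcp_pos: [534.0, 8.2, 129.4]
tcp_rot: [3.141, 0.07, -0.001]
ft_force: [0.5, -0.2, -1.0]
finger_gap: 23.4
gripper_force: 78.8
clock: 8.6
tcp_pos: [519.9, -126.6, 108.1]
tcp_rot: [3.03, -0.184, 0.696]
ft_force: [0.8, -0.3, -0.7]
finger_gap: 23.3
gripper_force: 78.8
clock: 8.8
tcp_pos: [520.2, -125.3, 110.0]
tcp_rot: [3.033, -0.18, 0.687]
ft_force: [0.2, -0.3, -0.7]
finger_gap: 23.4
gripper_force: 78.8
[ 520.23972132 -125.30126238  110.03789949] [[ 8.96177545e-01 -1.18194589e-01  4.27663241e-01]
 [-1.06583643e-01 -9.92990432e-01 -5.10874611e-02]
 [ 4.30703768e-01  2.01529360e-04 -9.02493337e-01]] [ 0.1690388  -0.27651562 -0.66910984]
yaw -6.782408222339224 tilt 25.512231303531355
```

View pics/h1.png

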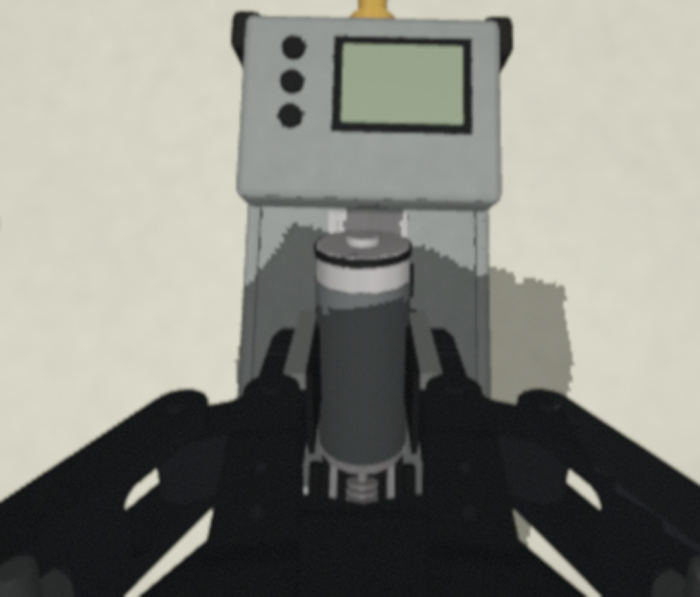

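```bash
cat > st.py <<'E'
from h import *
s=arm.sense();M=R.from_rotvec(s['tcp_rot']).as_matrix();x=M[:,0];t=np.arcsin(x[2])
c,n=np.cos(-.119),np.sin(-.119)
d=s['tcp_pos'][:2]-np.array([550,-130]);rx,ry=c*d[0]+n*d[1],-n*d[0]+c*d[1];rz=s['tcp_pos'][2]
F=s['ft_force'];up=np.array([-np.sin(t),np.cos(t)]);ax=np.array([np.cos(t),np.sin(t)])
cen=np.array([rx,rz])-6*up; fl=cen-32.5*ax; co=fl-13*up
print('t',round(s['clock'],2),'tilt',round(np.degrees(t),1),'yaw',round(np.degrees(np.arctan2(x[1],x[0])),1),'TCPrec',np.round([rx,ry,rz],1),'cen',np.round(cen,1),'corner',np.round(co,1),'front low',np.round(co+65*ax,1),'Frec',np.round([c*F[0]+n*F[1],-n*F[0]+c*F[1],F[2]],2),'tq',np.round(s['torque'],2),'gap',round(s['finger_gap'],1))
E
python3 st.py; python3 -m creep '{"linear":[[0,0,-15],[0,0,-15],[0,0,-6],[0,0,0],[0,0,0]],"delta_rot":[[0,0,0],[0,0,0],[0,0,0],[0,0,0],[0,0,0]]}'>/dev/null; python3 st.py;python3 -m creep '{"linear":[[0,0,-3],[0,0,-2],[0,0,0],[0,0,0],[0,0,0]],"delta_rot":[[0,0,0],[0,0,0],[0,0,0],[0,0,0],[0,0,0]]}'>/dev/null; python3 st.py
```

```text
t 8.85 tilt 25.5 yaw -6.8 TCPrec [-29.3   1.2 110.6] cen [-26.7 105.2] corner [-50.5  79.4] front low [  8.2 107.4] Frec [-0.21  0.53 -0.87] tq [0.06 0.29 0.01] gap 23.5
t 9.35 tilt 25.6 yaw -6.7 TCPrec [-29.3   1.3  74.1] cen [-26.7  68.7] corner [-50.4  42.9] front low [ 8.2 71. ] Frec [-0.67 -0.37 -1.3 ] tq [0.06 0.24 0.01] gap 23.4
t 9.85 tilt 25.7 yaw -6.8 TCPrec [-29.6   1.2  69.2] cen [-27.   63.8] corner [-50.7  38. ] front low [ 7.9 66.2] Frec [ 0.27  0.59 -0.9 ] tq [0.01 0.24 0.02] gap 23.5
```

```bash
python3 -m creep '{"linear":[[0,0,-2.5],[-1.5,0.18,0],[-1.5,0.18,0],[0,0,0],[0,0,0]],"delta_rot":[[0,0,0],[0,0,0],[0,0,0],[0,0,0],[0,0,0]]}'>/dev/null; python3 st.py;python3 -m creep '{"linear":[[-1,0.12,0],[0,0,0],[0,0,0]],"delta_rot":[[0,0,0],[0,0,0],[0,0,0]]}'>/dev/null; python3 st.py; python3 -m creep '{"linear":[[-1,0.12,0],[0,0,0],[0,0,0]],"delta_rot":[[0,0,0],[0,0,0],[0,0,0]]}'>/dev/null; python3 st.py
```

```text
t 10.35 tilt 25.7 yaw -6.8 TCPrec [-32.7   1.2  66.6] cen [-30.1  61.2] corner [-53.7  35.4] front low [ 4.8 63.6] Frec [-0.37 -0.26 -0.9 ] tq [0.04 0.32 0.01] gap 23.4
t 10.65 tilt 25.7 yaw -6.8 TCPrec [-33.7   1.2  66.5] cen [-31.1  61.1] corner [-54.8  35.3] front low [ 3.8 63.5] Frec [ 0.98 -0.5  -1.14] tq [0.   0.28 0.  ] gap 23.5
t 10.95 tilt 25.7 yaw -6.8 TCPrec [-34.7   1.2  66.5] cen [-32.1  61.1] corner [-55.8  35.3] front low [ 2.8 63.4] Frec [ 0.24  0.33 -1.02] tq [0.05 0.24 0.04] gap 23.3
```

```bash
for i in 1; do python3 -m creep '{"linear":[[-1,0.12,0],[0,0,0],[0,0,0]],"delta_rot":[[0,0,0],[0,0,0],[0,0,0]]}'>/dev/null; python3 st.py; python3 -m creep '{"linear":[[-1,0.12,0],[0,0,0],[0,0,0]],"delta_rot":[[0,0,0],[0,0,0],[0,0,0]]}'>/dev/null; python3 st.py; python3 -m creep '{"linear":[[-1,0.12,0],[0,0,0],[0,0,0]],"delta_rot":[[0,0,0],[0,0,0],[0,0,0]]}'>/dev/null; python3 st.py; done
```

```text
t 11.25 tilt 25.7 yaw -6.8 TCPrec [-35.7   1.2  66.5] cen [-33.1  61.1] corner [-56.8  35.3] front low [ 1.8 63.5] Frec [ 0.19  0.33 -1.17] tq [0.04 0.31 0.03] gap 23.1
t 11.55 tilt 25.7 yaw -6.8 TCPrec [-36.7   1.2  66.5] cen [-34.1  61.1] corner [-57.8  35.3] front low [ 0.8 63.5] Frec [ 0.16  0.45 -1.41] tq [0.04 0.24 0.04] gap 23.2
t 11.85 tilt 25.7 yaw -6.8 TCPrec [-37.7   1.2  66.5] cen [-35.1  61.1] corner [-58.8  35.3] front low [-0.2 63.5] Frec [ 1.02  0.12 -0.86] tq [0.07 0.24 0.04] gap 23.4
```

```bash
python3 -m creep '{"linear":[[-1,0.12,0],[0,0,0],[0,0,0]],"delta_rot":[[0,0,0],[0,0,0],[0,0,0]]}'>/dev/null; python3 st.py; python3 -m creep '{"linear":[[-1,0.12,0],[0,0,0],[0,0,0]],"delta_rot":[[0,0,0],[0,0,0],[0,0,0]]}'>/dev/null; python3 st.py
```

```text
t 12.15 tilt 25.7 yaw -6.8 TCPrec [-38.7   1.2  66.5] cen [-36.1  61.1] corner [-59.8  35.3] front low [-1.2 63.5] Frec [ 0.29  0.22 -0.93] tq [ 0.03  0.18 -0.06] gap 23.2
t 12.45 tilt 25.7 yaw -6.8 TCPrec [-39.6   1.2  66.6] cen [-37.   61.2] corner [-60.7  35.4] front low [-2.1 63.6] Frec [ 1.98  1.16 -0.85] tq [ 0.01 -0.09  0.01] gap 23.5
```

```bash
python3 -m creep '{"linear":[[-1,0.12,0],[0,0,0],[0,0,0]],"delta_rot":[[0,0,0],[0,0,0],[0,0,0]]}'>/dev/null; python3 st.py; python3 -m creep '{"linear":[[-1,0.12,0],[0,0,0],[0,0,0]],"delta_rot":[[0,0,0],[0,0,0],[0,0,0]]}'>/dev/null; python3 st.py; python3 -m creep '{"linear":[[-1,0.12,0],[0,0,0],[0,0,0]],"delta_rot":[[0,0,0],[0,0,0],[0,0,0]]}'>/dev/null; python3 st.py
```

```text
t 12.75 tilt 25.7 yaw -6.8 TCPrec [-40.7   1.2  66.6] cen [-38.1  61.2] corner [-61.7  35.4] front low [-3.1 63.6] Frec [ 3.46  0.61 -1.37] tq [ 0.03 -0.25 -0.  ] gap 23.3
t 13.05 tilt 25.7 yaw -6.8 TCPrec [-41.7   1.2  66.6] cen [-39.1  61.2] corner [-62.7  35.4] front low [-4.1 63.6] Frec [ 4.58  1.05 -0.01] tq [ 0.05 -0.5   0.01] gap 22.8
t 13.35 tilt 25.7 yaw -6.8 TCPrec [-42.6   1.2  66.7] cen [-40.   61.3] corner [-63.6  35.5] front low [-5.  63.7] Frec [ 6.01  0.79 -1.25] tq [ 0.1  -0.82  0.02] gap 23.5
```

```bash
python3 -m creep '{"linear":[[-2,0.24,0],[-1.5,0.18,0],[0,0,0],[0,0,0]],"delta_rot":[[0,0,0],[0,0,0],[0,0,0],[0,0,0]]}'>/dev/null; python3 st.py; python3 -m creep '{"linear":[[-1.5,0.18,0],[-0.9,0.11,0],[0,0,0],[0,0,0]],"delta_rot":[[0,0,0],[0,0,0],[0,0,0],[0,0,0]]}'>/dev/null; python3 st.py
python3 - <<'E'
import numpy as np
p=-65.7-9.2
pr=None
for th,zc in [(25.7,35.4),(20,35),(16,34.6),(12,34.2),(8,33.8),(4,33.4),(2,33),(0,32.5)]:
    t=np.radians(th);c,s=np.cos(t),np.sin(t);h=47-zc
    co=np.array([p+h*np.tan(t),zc]);T=co+[32.5*c-19*s,32.5*s+19*c]
    hh=np.linspace(4.7,21.3,200);X=co[0]+65*c-hh*s;Z=co[1]+65*s+hh*c;m=(Z>54)&(Z<58.3)
    print(th,'T',T.round(2),'clear',(-8.2-X[m].max()).round(2) if m.any() else None, end=' ')
    if pr is not None: d=T-pr[0];r=np.radians(pr[1]-th);print('row',np.round([.993*d[0],-.119*d[0],d[1]],2),'rot',np.round([.118*r,.993*r],4))
    else: print()
    pr=(T,th)
E
```

```text
t 13.75 tilt 25.8 yaw -6.8 TCPrec [-45.7   1.2  67. ] cen [-43.1  61.6] corner [-66.7  35.8] front low [-8.2 64.1] Frec [10.41  0.88 -1.95] tq [ 0.09 -1.35  0.01] gap 23.3
t 14.15 tilt 25.8 yaw -6.8 TCPrec [-47.9   1.2  67.3] cen [-45.2  61.9] corner [-68.8  36. ] front low [-10.3  64.4] Frec [12.69  2.26 -2.65] tq [ 0.09 -1.83  0.08] gap 23.4
25.7 T [-48.27  66.61] clear None 
20 T [-46.49  63.97] clear None row [ 1.77 -0.21 -2.64] rot [0.0117 0.0988]
16 T [-45.34  61.82] clear 1.96 row [ 1.14 -0.14 -2.15] rot [0.0082 0.0693]
12 T [-44.34  59.54] clear 1.74 row [ 0.99 -0.12 -2.28] rot [0.0082 0.0693]
8 T [-43.51  57.14] clear 2.05 row [ 0.83 -0.1  -2.4 ] rot [0.0082 0.0693]
4 T [-42.85  54.62] clear 2.03 row [ 0.65 -0.08 -2.52] rot [0.0082 0.0693]
2 T [-42.59  53.12] clear 1.91 row [ 0.26 -0.03 -1.5 ] rot [0.0041 0.0347]
0 T [-42.4  51.5] clear None row [ 0.19 -0.02 -1.62] rot [0.0041 0.0347]
```

```bash
python3 -m creep '{"linear":[[0.6,-0.07,-1.6],[0.6,-0.07,-1.6],[0,0,0],[0,0,0]],"delta_rot":[[0.0059,0.0497,0],[0.0059,0.0497,0],[0,0,0],[0,0,0]]}'>/dev/null; python3 st.py; python3 -m creep '{"linear":[[0.55,-0.07,-1.1],[0.55,-0.07,-1.1],[0,0,0],[0,0,0]],"delta_rot":[[0.0041,0.0347,0],[0.0041,0.0347,0],[0,0,0],[0,0,0]]}'>/dev/null; python3 st.py
```

```text
t 14.55 tilt 20.1 yaw -6.8 TCPrec [-46.    1.1  64.5] cen [-44.   58.8] corner [-70.   35.5] front low [-9.  57.8] Frec [12.58  0.12 -0.46] tq [-0.02 -2.12  0.06] gap 23.4
t 14.95 tilt 16.1 yaw -6.8 TCPrec [-44.8   1.1  62.4] cen [-43.1  56.6] corner [-70.7  35.1] front low [-8.3 53.2] Frec [13.87  1.57  2.06] tq [-0.06 -2.1  -0.04] gap 23.4
```

```bash
python3 -m creep '{"linear":[[-0.6,0.07,-0.4],[0.45,-0.05,-1.1],[0.45,-0.05,-1.1],[0,0,0],[0,0,0]],"delta_rot":[[0,0,0],[0.0041,0.0347,0],[0.0041,0.0347,0],[0,0,0],[0,0,0]]}'>/dev/null; python3 st.py; python3 -m creep '{"linear":[[0.4,-0.05,-1.2],[0.4,-0.05,-1.2],[0,0,0],[0,0,0]],"delta_rot":[[0.0041,0.0347,0],[0.0041,0.0347,0],[0,0,0],[0,0,0]]}'>/dev/null; python3 st.py
```

```text
t 15.45 tilt 12.2 yaw -6.8 TCPrec [-44.2   1.1  60.1] cen [-42.9  54.2] corner [-71.9  34.6] front low [-8.4 48.4] Frec [13.68  1.82  3.52] tq [-0.   -2.29 -0.06] gap 23.4
t 15.85 tilt 8.2 yaw -6.8 TCPrec [-43.2   1.1  57.8] cen [-42.3  51.9] corner [-72.6  34.4] front low [-8.3 43.6] Frec [13.87  1.73  4.44] tq [-0.04 -2.25 -0.01] gap 23.4
```

```bash
python3 -m creep '{"linear":[[-0.6,0.07,0],[0,0,0],[0,0,0]],"delta_rot":[[0,0,0],[0,0,0],[0,0,0]]}'>/dev/null; python3 st.py; python3 -m creep '{"linear":[[0.3,-0.04,-1.2],[0.3,-0.04,-1.2],[0,0,0],[0,0,0]],"delta_rot":[[0.0041,0.0347,0],[0.0041,0.0347,0],[0,0,0],[0,0,0]]}'>/dev/null; python3 st.py
```

```text
t 16.15 tilt 8.2 yaw -6.8 TCPrec [-43.8   1.1  57.9] cen [-43.  52.] corner [-73.3  34.4] front low [-8.9 43.8] Frec [15.14  1.72  4.34] tq [ 0.06 -2.39 -0.03] gap 23.3
t 16.55 tilt 4.2 yaw -6.8 TCPrec [-43.    1.1  55.5] cen [-42.5  49.5] corner [-74.   34.1] front low [-9.1 39. ] Frec [15.51  1.74  5.58] tq [ 0.16 -2.4  -0.14] gap 22.6
```

```bash
python3 -m creep '{"linear":[[0.3,-0.04,-1.4],[0.3,-0.04,-1.4],[0,0,0],[0,0,0]],"delta_rot":[[0.0042,0.0357,0],[0.0042,0.0357,0],[0,0,0],[0,0,0]]}'>/dev/null; python3 st.py; python3 -m creep '{"linear":[[0,0,-0.6],[0,0,0],[0,0,0]],"delta_rot":[[0,0,0],[0,0,0],[0,0,0]]}'>/dev/null; python3 st.py
```

```text
t 16.95 tilt 0.1 yaw -6.8 TCPrec [-42.3   1.1  52.6] cen [-42.3  46.6] corner [-74.8  33.6] front low [-9.8 33.7] Frec [14.59  1.6   6.43] tq [ 0.01 -2.34 -0.11] gap 23.2
t 17.25 tilt 0.1 yaw -6.8 TCPrec [-42.4   1.   52.1] cen [-42.4  46.1] corner [-74.9  33. ] front low [-9.9 33.2] Frec [15.25  1.49  6.52] tq [-0.13 -2.48 -0.09] gap 23.3
```

```bash
python3 -m creep '{"linear":[[0,0,-0.6],[0,0,0],[0,0,0]],"delta_rot":[[0,0,0],[0,0,0],[0,0,0]]}'>/dev/null; python3 st.py; python3 -m creep '{"linear":[[0,0,-0.5],[0,0,0],[0,0,0]],"delta_rot":[[0,0,0],[0,0,0],[0,0,0]]}'>/dev/null; python3 st.py
```

```text
t 17.55 tilt 0.1 yaw -6.8 TCPrec [-42.4   1.   51.5] cen [-42.4  45.5] corner [-74.8  32.5] front low [-9.8 32.6] Frec [16.12 -0.41  6.22] tq [-0.23 -2.46 -0.15] gap 23.3
t 17.85 tilt 0.1 yaw -6.8 TCPrec [-42.4   0.9  51. ] cen [-42.4  45. ] corner [-74.8  32. ] front low [-9.8 32.1] Frec [14.9   0.13  5.5 ] tq [-0.26 -2.44 -0.1 ] gap 23.1
```

```bash
python3 -m creep '{"linear":[[0,0,-0.4],[0,0,0],[0,0,0]],"delta_rot":[[0,0,0],[0,0,0],[0,0,0]]}'>/dev/null; python3 st.py; python3 -m creep '{"linear":[[0,0,-0.4],[0,0,0],[0,0,0]],"delta_rot":[[0,0,0],[0,0,0],[0,0,0]]}'>/dev/null; python3 st.py
```

```text
t 18.15 tilt 0.1 yaw -6.8 TCPrec [-42.4   0.9  50.7] cen [-42.4  44.7] corner [-74.8  31.6] front low [-9.8 31.8] Frec [14.75 -0.21  6.87] tq [-0.24 -2.39 -0.12] gap 23.6
t 18.45 tilt 0.1 yaw -6.8 TCPrec [-42.4   0.9  50.5] cen [-42.4  44.5] corner [-74.8  31.5] front low [-9.8 31.6] Frec [12.49 -0.23  9.03] tq [-0.17 -2.06 -0.1 ] gap 23.3
```

```bash
python3 -m creep '{"linear":[[1,-0.12,0.1],[1,-0.12,0],[0,0,0],[0,0,0]],"delta_rot":[[0,0,0],[0,0,0],[0,0,0],[0,0,0]]}'>/dev/null; python3 st.py; python3 -m creep '{"linear":[[1,-0.12,0],[1,-0.12,0],[0,0,0],[0,0,0]],"delta_rot":[[0,0,0],[0,0,0],[0,0,0],[0,0,0]]}'>/dev/null; python3 st.py
```

```text
t 18.85 tilt 0.1 yaw -6.8 TCPrec [-40.7   0.9  50.5] cen [-40.7  44.5] corner [-73.1  31.4] front low [-8.1 31.5] Frec [11.13  0.48 10.77] tq [-0.2  -1.68 -0.09] gap 23.4
t 19.25 tilt 0.0 yaw -6.8 TCPrec [-39.1   0.9  50.4] cen [-39.1  44.4] corner [-71.6  31.4] front low [-6.6 31.5] Frec [ 4.43 -0.27 13.74] tq [-0.19 -0.77 -0.03] gap 22.9
```

```bash
python3 -m creep '{"linear":[[0,0,0.4],[1,-0.12,0],[0,0,0],[0,0,0]],"delta_rot":[[0,0,0],[0,0,0],[0,0,0],[0,0,0]]}'>/dev/null; python3 st.py; python3 -m creep '{"linear":[[1,-0.12,0],[0,0,0],[0,0,0]],"delta_rot":[[0,0,0],[0,0,0],[0,0,0]]}'>/dev/null; python3 st.py
```

```text
t 19.65 tilt -0.0 yaw -6.8 TCPrec [-38.3   0.9  50.5] cen [-38.3  44.5] corner [-70.8  31.5] front low [-5.8 31.5] Frec [ 4.77 -0.66 10.97] tq [-0.19 -0.78 -0.05] gap 23.3
t 19.95 tilt -0.0 yaw -6.8 TCPrec [-37.6   0.9  50.4] cen [-37.6  44.4] corner [-70.1  31.5] front low [-5.1 31.4] Frec [ 3.84 -0.28 11.29] tq [-0.16 -0.45 -0.07] gap 23.3
```

```bash
python3 -m creep '{"linear":[[0,0,0.5],[0.7,-0.08,0],[0,0,0],[0,0,0]],"delta_rot":[[0,0,0],[0,0,0],[0,0,0],[0,0,0]]}'>/dev/null; python3 st.py; python3 -m creep '{"linear":[[0.7,-0.08,0],[0,0,0],[0,0,0]],"delta_rot":[[0,0,0],[0,0,0],[0,0,0]]}'>/dev/null; python3 st.py
```

```text
t 20.35 tilt -0.1 yaw -6.8 TCPrec [-37.    0.9  50.5] cen [-37.   44.5] corner [-69.6  31.6] front low [-4.6 31.5] Frec [ 3.96 -1.13  6.93] tq [-0.3  -0.67 -0.04] gap 23.2
t 20.65 tilt -0.1 yaw -6.8 TCPrec [-36.4   0.9  50.5] cen [-36.4  44.5] corner [-69.   31.6] front low [-4.  31.5] Frec [ 2.91 -1.48  9.3 ] tq [-0.25 -0.36  0.02] gap 23.7
```

```bash
python3 -m creep '{"linear":[[0,0,0.2],[0.6,-0.07,0],[0,0,0],[0,0,0]],"delta_rot":[[0,0,0],[0,0,0],[0,0,0],[0,0,0]]}'>/dev/null; python3 st.py; python3 -m creep '{"linear":[[0.5,-0.06,0],[0,0,0],[0,0,0]],"delta_rot":[[0,0,0],[0,0,0],[0,0,0]]}'>/dev/null; python3 st.py
```

```text
t 21.05 tilt -0.1 yaw -6.8 TCPrec [-36.    0.9  50.5] cen [-36.   44.5] corner [-68.5  31.6] front low [-3.5 31.5] Frec [ 2.17 -1.52  7.18] tq [-0.31 -0.39  0.  ] gap 23.1
t 21.35 tilt -0.1 yaw -6.8 TCPrec [-35.7   0.9  50.5] cen [-35.7  44.5] corner [-68.3  31.6] front low [-3.3 31.4] Frec [-0.81 -1.92  8.73] tq [-0.26  0.05  0.  ] gap 23.1
```

```bash
python3 -m creep '{"linear":[[0,0,0.4],[0,0,0]],"delta_rot":[[0,0,0],[0,0,0]]}'>/dev/null; python3 st.py; python3 -m creep '{"linear":[[0,0,0],[0,0,0],[0,0,0],[0,0,0],[0,0,0]],"delta_rot":[[0,0,0],[0,0,0],[0,0,0],[0,0,0],[0,0,0]]}' 60 20; python3 st.py;  python3 -m creep '{"linear":[[0,0,10],[0,0,30],[0,0,40],[0,0,40],[0,0,0]],"delta_rot":[[0,0,0],[0,0,0],[0,0,0],[0,0,0],[0,0,0]]}'
python3 - <<'E'
from h import *
a=grab_frame('wrist');b=grab_frame('side')
A=cv2.resize(a[60:260,160:360][...,::-1],(500,500),interpolation=cv2.INTER_CUBIC);B=cv2.resize(b[140:220,240:340][...,::-1],(300,240),interpolation=cv2.INTER_CUBIC)
c=np.zeros((500,800,3),np.uint8);c[:,:500]=A;c[:240,500:]=B;c=(255*np.clip(c/200,0,1)**.6).astype(np.uint8);cv2.imwrite('pics/end.png',c)
E
```

```text
t 21.55 tilt -0.1 yaw -6.8 TCPrec [-35.8   0.9  50.5] cen [-35.8  44.5] corner [-68.3  31.6] front low [-3.3 31.4] Frec [ 2.14 -1.56  5.19] tq [-0.56 -0.31  0.05] gap 22.8
clock: 22.05
tcp_pos: [514.2, -124.5, 49.8]
tcp_rot: [3.136, -0.185, -0.006]
ft_force: [-0.2, -0.4, 0.1]
finger_gap: 50.9
gripper_force: 0.0
t 22.05 tilt -0.2 yaw -6.8 TCPrec [-36.2   1.2  49.8] cen [-36.3  43.8] corner [-68.8  31. ] front low [-3.8 30.7] Frec [-0.15 -0.44  0.06] tq [ 0.02 -0.03 -0.02] gap 50.9
clock: 22.55
tcp_pos: [516.1, -125.0, 176.7]
tcp_rot: [3.134, -0.185, 0.007]
ft_force: [0.2, -0.2, -0.2]
finger_gap: 51.3
gripper_force: 0.0
```

View pics/end.png

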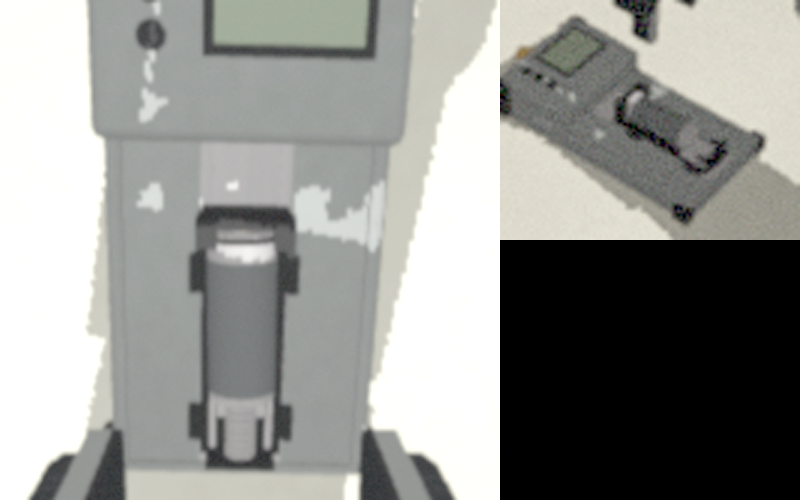

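The picture shows the cell lying straight in the holder. Its front corners are under both lugs (crop 205,240 and 285,240), and the flat end is against the compressed contact at (240,398).

```bash
python3 -c "
from plant import job_done; print(job_done())"
```

```text
the job is handed in; nothing more can be done
None
```

The cell is seated in the recorder's holder, level on the floor and caught under both lugs; the spring force stayed at about 16 N or less (limit 20 N), nothing else was touched, and the job is handed in at about 22.6 s.

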